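Set a plaster relief up on the sloping bar stand

TASK

Lay the small plywood board on the sloping bar stand, midway along its two bars and flat on both, ledge at the low end, and slid down until its hook lip is hard against the upper bar; let go of it. Then set the plaster cat-head relief face up on the board, centred and straight, ears uphill, gently slid down until its chin edge rests against the ledge (whose setting varies) with no gap, and let go. Leave the bowl, jar, block, hammer, spatula, brush and tin where they are.

Things in the scene. Friction and masses are not known exactly. Their poses are not given: they have to be found in the camera images.
- cradle: Two level steel bars of the fixed dark wood bar stand, on a 30 degree slope rising away from the robot. x uphill along the slope, y along the bars, z out of the slope. Origin: in the plane touching the tops of both bars, midway along them, 115 mm above the table, exactly where the board's origin lies once the board is in place. Open below; side cheeks' inner faces at y = +-84 mm.
- upper_bar (a point): Middle of the upper bar's axis (cradle x +69, z -6 mm); bar 12 mm thick; axes as the cradle's.
- lower_bar (a point): Middle of the lower bar's axis (cradle x -55, z -6 mm); bar 12 mm thick; axes as the cradle's.
- board: Plywood board: plate 166 long (x -85 to +81), 44 wide (y), 8 mm thick (z 0 to 8), origin on its underside. At the +x (top) end a hook lip hangs 16 mm below; at the -x (low) end a foot just as deep (x -85 to -79, touches nothing on the stand). The ledge is at the low end of the upper face. Starts flat on lip and foot, underside 16 mm above the table. 0.11 to 0.22 kg.
- board_lip (a point): Top of the hook lip's inner face, mid-width, at the underside (board x +75, z 0). The lip is 6 mm thick (x 75 to 81) and 16 mm deep; this face rests on the uphill side of the upper bar when in place.
- ledge: Ledge across the board's upper face near the low end: a bar 8 mm thick, 44 wide, 10 mm high, clamped on two slotted edge strips. The strips' pose (same as the board's) is all that is reported: the bar is clamped, a different place each time, with its uphill face somewhere between board x = -77 and x = -45, and must be found by touch or sight. It does not move when pressed.
- relief: Plaster cat-head relief: plate 70 long (x +-35), 64 wide (y +-32), 18 mm thick, with two pointed ears beyond the +x edge (to x = +49) and a raised muzzle 9 mm high on its face (+z). Origin: centre of the plate's underside. Starts lying on its back on the table. 0.14 to 0.28 kg.
- relief_foot (a point): Middle of the relief's chin edge, at the underside (relief x -35, y 0, z 0); axes as the relief's. When in place it lies on the board's upper face (board z = 8), touching the ledge's uphill face.
- bowl: Bystander: white ceramic bowl, 100 mm across, 45 mm high; leave it.
- jar: Bystander: small lidded glass jar, 52 mm across, 70 mm high; leave it.
- block: Bystander: light wooden block 50 x 50 x 30 mm; leave it.
- mallet: Bystander: hammer lying on the table; leave it.
- spatula: Bystander: spatula lying on the table; leave it.
- brush: Bystander: brush lying on the table; leave it.
- tin: Bystander: upright tin, 74 mm across, 100 mm high; leave it.
Mind the look-alikes: they are no part of the job. There is more than one size of the relief; the job needs the middle-sized. Several things have the shape of the board; the one meant has the colours described above.

How it is judged:
By the outcome, as a careful person would: the job done as asked, in the order asked, and still so for the second after the job is handed in, with the robot touching nothing.
It also fails if it takes over 64 s, if anything falls off the work surface, if the arm or the gripper's body presses on something with over 40 N, if the wrist force passes 120 N, or if a joint passes its speed limit or range.

ROBOT

A 6-joint arm with a two-finger parallel gripper is mounted at the origin on the work surface. World frame = base frame: x ahead of the robot, y to its left, z up, the work surface at z = 0. Lengths are in m, angles in degrees, forces in N, time in s.
With the tool pointing down it reaches from about 0.25 to 0.725 m from the base axis. Payload 9.7 kg.
Tool frame: the origin (TCP) lies between the finger pads; the fingertips stand bot.tcp_to_tips ahead of it and the grasp point (between the pads) lies 2 mm behind it (bot.tcp_to_tips is the distance from the TCP to the fingertips, in m); z points along the fingers, y is the line along which they close (so a half turn about z gives the same grasp; the last joint's range is limited). The gripper opens to 85 mm and grips with 20 to 120 N. Pads are 22 mm wide; open, the fingers measure 114 mm over their backs; the gripper's body (76 mm by 85 mm) begins 54 mm behind the grasp point. The pads swing forward as they close: fully open they stand 13 mm farther back than shut.
Start: joints at [69.442, 4.979, 10.078, 95.1, 0, 90], TCP at [0.193, 0.515, 0.248] pointing down, gripper open.
Joint ranges: [-179.16, 179.16], [-48.56, 103.87], [-65.8, 70.77], [-126.05, 130.52], [-82.76, 87.17], [-180, 180]. Speed limits (degrees/s): [127.2, 127.2, 147.25, 180, 180, 180].

INTERFACE

Orientations are given as [roll, pitch, yaw] about the fixed x, y, z axes, in that order (R = Rz(yaw) Ry(pitch) Rx(roll)).
In Python, from workcell import sensors, camera, camera_params, bot gives the robot as it stands.
- The arm moves only by the tool apply_moves, never from a script. Its argument "motion" is a list of rows, each an object with "jaw": the opening, from -1 (shut) to 1 (fully open); "xyz": the shift along the tool's x, y, z in mm, a list of three; "twist": the turn about the tool's z in rad. A call has 1 to 5 rows; each row is the pose to reach, as a shift and turn from the pose commanded when the call began, along the tool's axes at that moment; what a row does not reach only later rows make up. A row lasts 1/8 s, in which the tool goes at most 62.5 mm and 10.7 degrees, less where a joint would pass 70% of its speed; a pose out of reach is approached as far as the arm can. A call with a gripper value outside its range is refused whole. The fingers move at their own pace and stop on an object; "grip_force" is the grip in N (left out, the last holds). Time passes only in rows, so rows that repeat a pose let the fingers close. It gives the time, the measured TCP pose, the force, the opening and the grip force at its end, in the units of the state.
- sensors.get_obs(): the state, without advancing time (a new reading comes with each control period).
- camera(name): name is "side" or "top" or "wrist"; returns (picture, depth): 384x512x3 uint8, red, green, blue; 384x512 float32, m along the optical axis (not along the pixel's ray), 0 where there is no reading.
- camera_params(name): a dict with "mtx" (3x3 intrinsics, pixels), "k1" (the pictures are not rectified: a ray, as slopes to the right and down, at radius r is drawn at 1 + k1 r^2 times it, then the intrinsics apply), "rvec" (rotation vector, rad) and "tvec" (3), from world to camera coordinates, as OpenCV has them. Camera axes: x right, y down, z forward; pixel columns grow to the right and rows downward; lengths in m; the calibration is good to about 2 mm. A picture is of the moment at which its call begins: read the wrist's pose just before it. camera_params takes no time and is no camera call; for the wrist camera it gives the pose at the moment of the call.
- bot.job_done(): hands the job in; it is judged then, once.
The state is a dict: "time": time; "q": joint angles; "qd": joint speeds; "joint_efforts": joint torques, N m; "ee_pos": TCP position; "tcp_rot": TCP orientation; "wrist_force": force on the tool from outside, world axes, zero at the start; "torque": the same for the moment, N m; "opening": finger opening in m; "grasp_force": force on a finger pad.
Only numpy, scipy, OpenCV 4.12 (cv2) and the standard library are available. Lean on these libraries where they do the work, as an engineer would, in place of code of your own. Each camera call takes 0.05 s, during which the arm holds its last target. There are 200 camera calls.

## Working session

There is one attempt and no reset: what is moved stays moved. The work goes in short steps, Python scripts to look and compute and a tool call to move; the robot and the scene stay as the last step left them, time stands still between calls to the robot, and variables do not carry over. Pictures are saved under pics/ and viewed, at most 14 in all, crops included, and the job is handed in when it is done.

Besides the shell and the picture viewer there is one more tool, called as name([rows], argument=value, ...), one row to a line, values as JSON. apply_moves: Moves the arm, as the interface text tells. Its arguments: {"type":"object","properties":{"motion":{"type":"array","items":{"type":"object","properties":{"jaw":{"type":"number"},"xyz":{"type":"array","items":{"type":"number"}},"twist":{"type":"number"}}}},"grip_force":{"type":"number"}},"required":["motion"]}

```bash
mkdir -p pics; ls
cat > h.py <<'E'
import numpy as np, cv2
from workcell import sensors, camera, camera_params, bot
from scipy.spatial.transform import Rotation as R
def save(img,n,s=1,box=None):
    if box: u0,v0,u1,v1=box; img=img[v0:v1,u0:u1]
    img=cv2.resize(img,None,fx=s,fy=s,interpolation=cv2.INTER_CUBIC)
    cv2.imwrite('pics/'+n,img[:,:,::-1])
def cloud(d,p):
    """world xyz per pixel"""
    h,w=d.shape; v,u=np.mgrid[:h,:w]; m=np.array(p['mtx'])
    k=np.array([p['k1'],0,0,0,0.])
    n=cv2.undistortPoints(np.stack([u,v],-1).reshape(-1,1,2).astype(float),m,k).reshape(h,w,2)
    c=np.dstack([n*d[...,None],d])
    Rm=cv2.Rodrigues(np.array(p['rvec'],float))[0]
    return (c-np.array(p['tvec']).ravel())@Rm
E
python3 - <<'E'
from h import *
print(sensors.get_obs(), bot.tcp_to_tips)
for n in ['top','side']:
    p=camera_params(n); i,d=camera(n); np.savez(n+'.npz',i=i,d=d,**p)
    print(n,p)
    save(i,n+'0.png',1.5)
E
```

```text
pics
{'time': 0.0, 'q': array([6.94411606e+01, 5.01104254e+00, 1.00343230e+01, 9.51002804e+01,
       5.61598204e-04, 9.00000807e+01]), 'qd': array([-0.02175928, -0.00266462, -0.08712176,  0.06418373,  0.03599634,
        0.04532908]), 'joint_efforts': array([-7.81910585e-04, -5.20398045e+01,  4.64794779e+01,  1.66427088e-02,
        5.73769921e-05,  2.73042235e-05]), 'ee_pos': array([0.1930658 , 0.51477326, 0.24758244]), 'tcp_rot': array([-1.79923000e+02, -5.61489247e-04,  1.59441079e+02]), 'wrist_force': array([ 0.38372467,  0.81372813, -0.04770407]), 'torque': array([0.02312126, 0.03373615, 0.00304801]), 'grasp_force': 0.0, 'opening': 0.08573810540459566} 0.017
top {'mtx': array([[411.16104743,   0.        , 252.74644961],
       [  0.        , 411.16104743, 189.5218627 ],
       [  0.        ,   0.        ,   1.        ]]), 'k1': -0.04765829085968268, 'rvec': array([ 2.18757297, -1.99416438,  0.23528487]), 'tvec': array([-0.02612677,  0.55059641,  1.13415664])}
side {'mtx': array([[363.4794262 ,   0.        , 259.5859393 ],
       [  0.        , 363.4794262 , 188.59486175],
       [  0.        ,   0.        ,   1.        ]]), 'k1': 0.03495954772405866, 'rvec': array([ 2.31799445, -0.15295843,  0.04187623]), 'tvec': array([-0.51850242,  0.1285165 ,  1.14791132])}
```

View pics/top0.png

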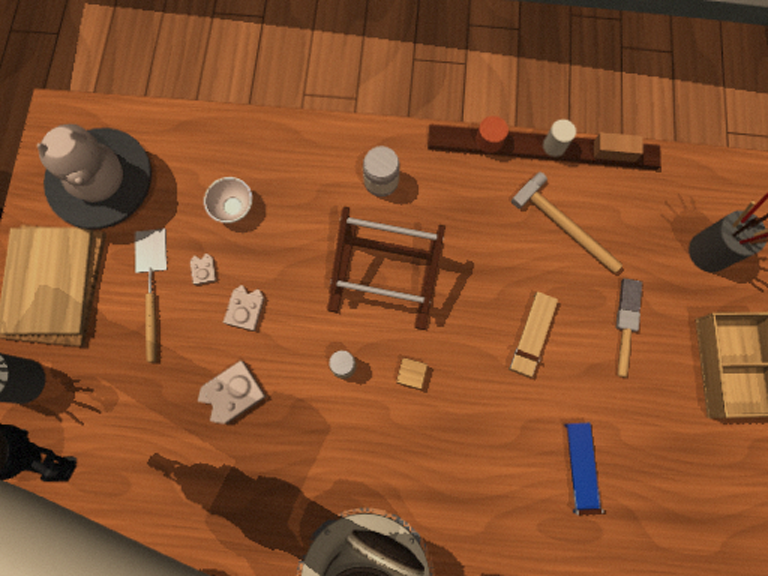

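View pics/side0.png

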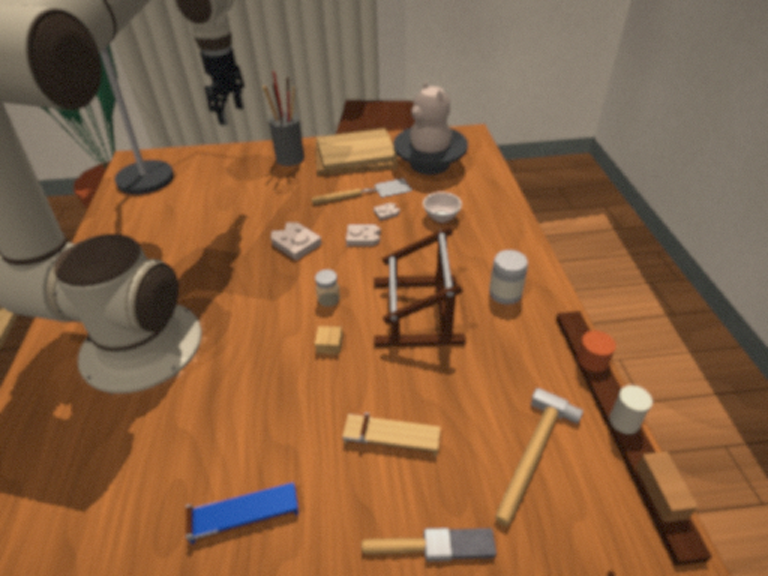

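Look-alikes (pixels in the 1.5x top view):
- **Reliefs:** small (202,269), middle (244,308), large (232,392). I choose the middle one.
- **Boards:** plywood (534,334) and blue (584,468). The block (412,374) and the plank stack (45,280) are also similar. I choose the plywood board with the dark ledge line at (526,355).

Next I'll measure and make the check crop.

Run:
```python
from h import *
z=np.load('top.npz'); C=cloud(z['d'],z); i=z['i']
def fit(name,box,lo,hi):
    u0,v0,u1,v1=[int(b/1.5) for b in box]
    P=C[v0:v1,u0:u1].reshape(-1,3); P=P[(P[:,2]>lo)&(P[:,2]<hi)]
    r=cv2.minAreaRect((P[:,:2]*1000).astype(np.float32))
    print(name,len(P),'zmed',np.median(P[:,2]).round(4),'rect',np.round(r[0],1),np.round(r[1],1),round(r[2],1)); print(np.round(cv2.boxPoints(r),0).tolist())
    return P
fit('board',(500,280,568,385),.018,.030)
fit('ledge',(500,280,568,385),.029,.05)
fit('mid',(215,280,272,338),.012,.04)
fit('muz',(215,280,272,338),.0215,.04)
fit('small',(185,250,220,290),.008,.04)
fit('large',(190,355,275,430),.012,.05)
fit('table',(440,350,500,400),-.05,.05)
# stand bars via pixel points
def at(u,v): 
    u/=1.5;v/=1.5; q=C[int(v)-1:int(v)+2,int(u)-1:int(u)+2].reshape(-1,3); return np.round(q[q[:,2].argmax()]*1000,1)
for n,us in dict(up=[(352,222),(370,226),(395,231),(432,237)],low=[(342,285),(360,288),(385,293),(418,299)]).items():
    print(n,[at(*a).tolist() for a in us])
img=i.copy()
a=cv2.resize(i[180:265,330:385],(388,600),interpolation=2); b=cv2.resize(i[180:230,135:185],(400,400),interpolation=2)
o=np.zeros((600,790,3),np.uint8); o[:,:388]=a; o[:400,390:]=b; save(o,'crop1.png')
```

```text
board 806 zmed 0.0244 rect [ 490.2 -288.2] [ 47.8 168. ] 73.9
[[403.0, -288.0], [564.0, -334.0], [577.0, -288.0], [416.0, -242.0]]
ledge 81 zmed 0.0317 rect [ 490.4 -287.9] [ 48.1 150.1] 74.9
[[412.0, -292.0], [557.0, -331.0], [569.0, -284.0], [424.0, -245.0]]
mid 513 zmed 0.0194 rect [494.7 314.7] [106.5  83.2] 81.2
[[445.0, 268.0], [528.0, 256.0], [544.0, 361.0], [462.0, 374.0]]
muz 134 zmed 0.0235 rect [489.5 293.5] [55.3 74.9] 82.2
[[449.0, 271.0], [523.0, 261.0], [530.0, 316.0], [456.0, 326.0]]
small 271 zmed 0.0146 rect [564.1 390.4] [61.4 47.1] 16.7
[[528.0, 404.0], [541.0, 359.0], [600.0, 377.0], [587.0, 422.0]]
large 1064 zmed 0.0251 rect [316.  296.1] [ 86.5 112.1] 40.2
[[247.0, 311.0], [319.0, 225.0], [385.0, 281.0], [313.0, 367.0]]
table 1319 zmed 0.0005 rect [ 401.6 -168.4] [ 95.8 119.3] 5.2
[[348.0, -113.0], [359.0, -232.0], [455.0, -224.0], [444.0, -105.0]]
up [[645.6, 83.0, 152.7], [642.2, 54.8, 153.2], [633.2, 1.4, 151.4], [630.2, -67.8, 153.6]]
low [[539.4, 94.6, 91.1], [536.1, 62.7, 92.8], [529.5, 13.6, 90.1], [526.6, -49.4, 90.0]]
```

View pics/crop1.png

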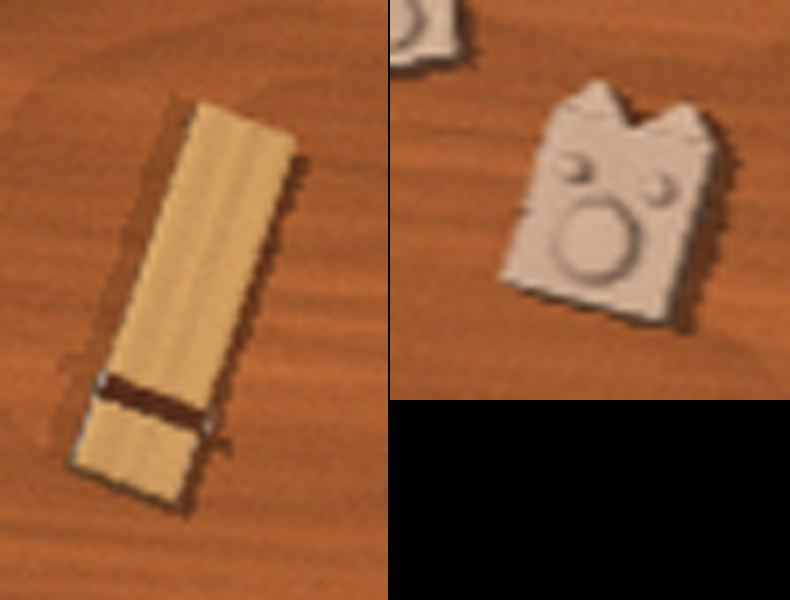

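The crop confirms both choices. The plywood board has its dark ledge at crop (157,400), toward the robot. The middle relief has its ears away from the robot. Moving above the board now.

```bash
cat >> h.py <<'E'
def go(xyz,yaw):
    o=sensors.get_obs(); T=R.from_euler('xyz',o['tcp_rot'],degrees=True).as_matrix()
    y=o['tcp_rot'][2]; tw=-((yaw-y+180)%360-180)
    print('t',round(o['time'],2),'tcp',np.round(o['ee_pos']*1000,1),np.round(o['tcp_rot'],2),'F',np.round(o['wrist_force'],1),'open',round(o['opening']*1000,1),'gf',round(o['grasp_force'],1))
    print('  shift mm',np.round(T.T@(np.array(xyz)-o['ee_pos']*1000),1),'twist rad',round(np.radians(tw),4))
E
python3 - <<'E'
from h import *
go([490,-288,190],163.9)
p=camera_params('wrist'); Rm=cv2.Rodrigues(p['rvec'])[0]; o=sensors.get_obs()
c=-Rm.T@p['tvec'].ravel(); T=R.from_euler('xyz',o['tcp_rot'],degrees=True).as_matrix()
print('cam in tool',T.T@(c-o['ee_pos']),'optical axis in tool',T.T@Rm[2],p['mtx'][0,0])
E
```

```text
t 0.1 tcp [193.1 514.8 247.7] [-179.93    0.    159.44] F [-0.2  1.  -0.4] open 85.5 gf 0.0
  shift mm [-559.9 -647.3   58.4] twist rad -0.0778
cam in tool [ 0.06561856 -0.0005768  -0.12609161] optical axis in tool [-2.63857686e-01  2.02440781e-04  9.64561600e-01] 281.6754453542038
```

apply_moves([
  {"xyz":[-560,-647,58],"twist":-0.078,"jaw":1},
  {"xyz":[-560,-647,58],"twist":-0.078,"jaw":1},
  {"xyz":[-560,-647,58],"twist":-0.078,"jaw":1},
  {"xyz":[-560,-647,58],"twist":-0.078,"jaw":1},
  {"xyz":[-560,-647,58],"twist":-0.078,"jaw":1},
])

```text
time: 0.72
ee_pos: [0.3015, 0.2208, 0.2268]
tcp_rot: [180.0, 0.0, 164.0]
wrist_force: [1.8, 0.3, -0.8]
opening: 0.0854
grasp_force: 0.0
```

```bash
python3 -c "
from h import *
go([490,-288,190],163.9)"
```

```text
t 0.72 tcp [301.5 220.8 226.8] [1.7999e+02 1.0000e-02 1.6395e+02] F [ 1.8  0.3 -0.8] open 85.4 gf 0.0
  shift mm [-321.8 -436.9   36.8] twist rad 0.0009
```

apply_moves([
  {"xyz":[-322,-437,37]},
  {"xyz":[-322,-437,37]},
  {"xyz":[-322,-437,37]},
  {"xyz":[-322,-437,37]},
  {"xyz":[-322,-437,37]},
])

```text
validation failed for argument at $.mo...
```

```bash
python3 -c "
from h import *
go([490,-288,190],163.9)"
```

```text
t 0.72 tcp [301.5 220.8 226.8] [1.7999e+02 1.0000e-02 1.6395e+02] F [ 1.8  0.3 -0.8] open 85.4 gf 0.0
  shift mm [-321.8 -436.9   36.8] twist rad 0.0009
```

All fields are needed.

apply_moves([
  {"xyz":[-322,-437,37],"twist":0,"jaw":1},
  {"xyz":[-322,-437,37],"twist":0,"jaw":1},
  {"xyz":[-322,-437,37],"twist":0,"jaw":1},
  {"xyz":[-322,-437,37],"twist":0,"jaw":1},
  {"xyz":[-322,-437,37],"twist":0,"jaw":1},
])

```text
time: 1.35
ee_pos: [0.4097, -0.072, 0.2057]
tcp_rot: [180.0, 0.0, 163.9]
wrist_force: [1.4, 1.8, 0.3]
opening: 0.0857
grasp_force: 0.0
```

```bash
python3 -c "
from h import *
go([490,-288,190],163.9)"
```

```text
t 1.35 tcp [409.7 -72.  205.7] [1.7999e+02 3.0000e-02 1.6389e+02] F [1.4 1.8 0.3] open 85.7 gf 0.0
  shift mm [-137.1 -185.2   15.7] twist rad -0.0002
```

apply_moves([
  {"xyz":[-137,-185,16],"twist":0,"jaw":1},
  {"xyz":[-137,-185,16],"twist":0,"jaw":1},
  {"xyz":[-137,-185,16],"twist":0,"jaw":1},
  {"xyz":[-137,-185,16],"twist":0,"jaw":1},
  {"xyz":[-137,-185,16],"twist":0,"jaw":1},
])

```text
time: 1.98
ee_pos: [0.4899, -0.2878, 0.1879]
tcp_rot: [180.0, -0.1, 163.7]
wrist_force: [0.5, -0.3, -0.4]
opening: 0.0854
grasp_force: 0.0
```

Run:
```python
from h import *
go([490,-288,190],163.9)
p=camera_params('wrist'); i,d=camera('wrist'); np.savez('w1.npz',i=i,d=d,**p)
C=cloud(d,p); print('table z',np.median(C[d>0][:,2]))
P=C[(C[...,2]>.018)&(C[...,2]<.03)&(np.hypot(C[...,0]-.490,C[...,1]+.288)<.11)]
r=cv2.minAreaRect((P[:,:2]*1000).astype(np.float32)); print(r,np.median(P[:,2]))
L=C[(C[...,2]>.031)&(C[...,2]<.04)&(np.hypot(C[...,0]-.490,C[...,1]+.288)<.11)]
print(len(L)); r=cv2.minAreaRect((L[:,:2]*1000).astype(np.float32)); print(r,np.median(L[:,2]))
save(i,'w1.png',1.5)
```

```text
t 1.98 tcp [ 489.9 -287.8  187.9] [ 1.7997e+02 -1.5000e-01  1.6375e+02] F [ 0.5 -0.3 -0.4] open 85.4 gf 0.0
  shift mm [-0.2 -0.1 -2.1] twist rad -0.0027
table z 0.0010294116349493024
((490.044677734375, -290.7806396484375), (44.86326217651367, 164.74183654785156), 73.46012115478516) 0.02442882870930355
434
((443.0697937011719, -276.823974609375), (47.04953384399414, 7.8761186599731445), 73.86871337890625) 0.03446614199979506
```

View pics/w1.png

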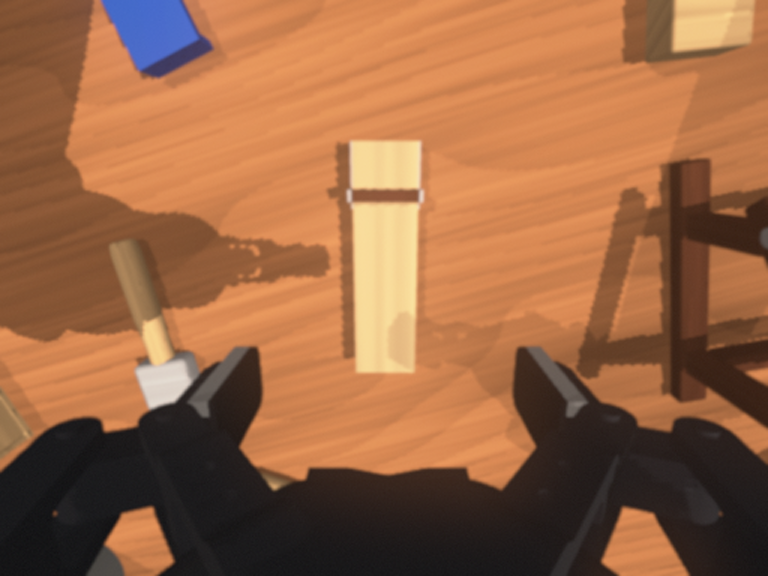

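The wrist picture shows the board straight between the fingers, spanning (385,140)–(385,372), with the ledge at (385,196), which puts its uphill face at board x ≈ -47. Next I grasp it at board x ≈ +12.

```bash
python3 -c "
from h import *
go([503.4,-294.8,19],163.7)"
```

```text
t 2.02 tcp [ 489.6 -286.4  188.6] [ 1.7996e+02 -1.4000e-01  1.6381e+02] F [-0.5  0.1 -0.9] open 85.5 gf 0.0
  shift mm [-16.   -4.3 169.5] twist rad 0.0019
```

apply_moves([
  {"xyz":[-15.5,-3.5,50],"twist":0,"jaw":1},
  {"xyz":[-15.5,-3.5,100],"twist":0,"jaw":1},
  {"xyz":[-15.5,-3.5,145],"twist":0,"jaw":1},
  {"xyz":[-15.5,-3.5,166],"twist":0,"jaw":1},
  {"xyz":[-15.5,-3.5,170],"twist":0,"jaw":1},
])

```text
time: 2.65
ee_pos: [0.5029, -0.2916, 0.0188]
tcp_rot: [180.0, -0.1, 164.0]
wrist_force: [0.5, 0.3, -0.7]
opening: 0.0856
grasp_force: 0.0
```

apply_moves([
  {"xyz":[0,0,0],"twist":0,"jaw":-1},
  {"xyz":[0,0,0],"twist":0,"jaw":-1},
  {"xyz":[0,0,0],"twist":0,"jaw":-1},
  {"xyz":[0,0,0],"twist":0,"jaw":-1},
  {"xyz":[0,0,0],"twist":0,"jaw":-1},
], grip_force=40)

```text
time: 3.28
ee_pos: [0.5045, -0.2935, 0.0216]
tcp_rot: [-180.0, 0.1, 163.9]
wrist_force: [-0.9, 1.6, 7.1]
opening: 0.0433
grasp_force: 40.7
```

apply_moves([
  {"xyz":[0,0,-30],"twist":0,"jaw":-1},
  {"xyz":[0,0,-80],"twist":0,"jaw":-1},
  {"xyz":[0,0,-140],"twist":0,"jaw":-1},
  {"xyz":[0,0,-190],"twist":0,"jaw":-1},
  {"xyz":[0,0,-190],"twist":0,"jaw":-1},
])

```text
time: 3.9
ee_pos: [0.5051, -0.2941, 0.2149]
tcp_rot: [-179.9, 0.4, 163.9]
wrist_force: [0.2, 0.4, -2.1]
opening: 0.0431
grasp_force: 41.7
```

Run:
```python
from h import *
for n in ['top','side']:
    z=np.load(n+'.npz'); C=cloud(z['d'],z); i=z['i'].astype(int)
    P=C.reshape(-1,3); rgb=i.reshape(-1,3)
    reg=(P[:,0]>.48)&(P[:,0]<.70)&(abs(P[:,1])<.14)
    grey=(rgb.max(1)-rgb.min(1)<45)&(rgb.min(1)>60)
    for nm,z0,z1,xm in [('up',.135,.165,.60),('low',.07,.105,.50)]:
        m=reg&grey&(P[:,2]>z0)&(P[:,2]<z1)
        Q=P[m]*1000
        if nm=='low': Q=Q[Q[:,0]<575]
        else: Q=Q[Q[:,0]>600]
        if len(Q)<10: print(n,nm,len(Q)); continue
        r=cv2.fitLine(Q.astype(np.float32),cv2.DIST_HUBER,0,.01,.01).ravel()
        d=r[:3]*np.sign(r[1]); t=(Q-r[3:])@d
        print(n,nm,len(Q),'dir yaw',np.degrees(np.arctan2(-d[0],d[1])).round(2),'ends',np.round(r[3:]+d*t.min(),1),np.round(r[3:]+d*t.max(),1),'mid',np.round(r[3:]+d*(t.min()+t.max())/2,1))
    # dark wood cheeks
    dk=reg&(P[:,2]>.06)&(P[:,2]<.17)&~grey&(rgb.max(1)<110)
    Q=P[dk]*1000; yy=Q[:,1]-.1*(Q[:,0]-590)
    print(n,'cheek y hist',np.histogram(yy,bins=np.arange(-110,120,5)))
go([0,0,0],0)
```

```text
top up 222 dir yaw -6.12 ends [629.5 -73.7 149.6] [647.5  94.2 150.3] mid [638.5  10.3 150. ]
top low 210 dir yaw -6.58 ends [522.5 -61.3  87.6] [541.9 106.7  88.4] mid [532.2  22.7  88. ]
top cheek y hist (array([ 0,  0,  0,  2, 21, 36, 47, 47, 42, 39, 27, 14,  1,  0,  1,  1,  0,
        1,  0,  0,  2,  1,  0,  1,  0,  0,  1,  0,  0,  1,  0,  1,  1,  1,
        1,  0,  1,  1,  1, 32, 43, 36, 53, 39, 45]), array([-110, -105, -100,  -95,  -90,  -85,  -80,  -75,  -70,  -65,  -60,
        -55,  -50,  -45,  -40,  -35,  -30,  -25,  -20,  -15,  -10,   -5,
          0,    5,   10,   15,   20,   25,   30,   35,   40,   45,   50,
         55,   60,   65,   70,   75,   80,   85,   90,   95,  100,  105,
        110,  115]))
side up 160 dir yaw -6.19 ends [627.1 -90.1 149.9] [647.3  95.4 149.8] mid [637.2   2.7 149.8]
side low 154 dir yaw -6.28 ends [521. -78.  88.] [541.2 105.9  88. ] mid [531.1  13.9  88. ]
side cheek y hist (array([  0,   0,   5, 121,  64,  55,  63,  71,  44,  19,   2,   0,   0,
         0,   0,   0,   0,   0,   0,   0,   0,   0,   0,   0,   0,   0,
         0,   0,   0,   0,   0,   0,   0,   0,   0,   0,   0,   0,  16,
        47,  41,  46,  47,  25,  15]), array([-110, -105, -100,  -95,  -90,  -85,  -80,  -75,  -70,  -65,  -60,
        -55,  -50,  -45,  -40,  -35,  -30,  -25,  -20,  -15,  -10,   -5,
          0,    5,   10,   15,   20,   25,   30,   35,   40,   45,   50,
         55,   60,   65,   70,   75,   80,   85,   90,   95,  100,  105,
        110,  115]))
t 3.9 tcp [ 505.1 -294.1  214.9] [-179.89    0.43  163.9 ] F [ 0.2  0.4 -2.1] open 43.1 gf 41.7
  shift mm [568.5 142.9 210.4] twist rad 2.8606
```

Run:
```python
from h import *
z=np.load('top.npz'); C=cloud(z['d'],z)
q=C[160:175,235:285].reshape(-1,3); print('crossbar', np.round(q[::75]*1000))
go([589.6,16,215],173.65)
```

```text
crossbar [[643.  87.  40.]
 [659.  12.   2.]
 [639.  88.  24.]
 [639.  11.  36.]
 [637.  88.  -2.]
 [630.  10.  35.]
 [627.  88.  -3.]
 [630.   9.   0.]
 [617.  86.   0.]
 [621.   9.  -1.]]
t 3.9 tcp [ 505.1 -294.1  214.9] [-179.89    0.43  163.9 ] F [ 0.2  0.4 -2.1] open 43.1 gf 41.7
  shift mm [  4.8 321.3  -0.7] twist rad -0.1701
```

apply_moves([
  {"xyz":[5,55,0],"twist":-0.17,"jaw":-1},
  {"xyz":[5,115,0],"twist":-0.17,"jaw":-1},
  {"xyz":[5,175,0],"twist":-0.17,"jaw":-1},
  {"xyz":[5,235,0],"twist":-0.17,"jaw":-1},
  {"xyz":[5,285,0],"twist":-0.17,"jaw":-1},
], grip_force=30)

```text
time: 4.53
ee_pos: [0.578, -0.0158, 0.2086]
tcp_rot: [-180.0, -0.1, 173.7]
wrist_force: [0.6, -0.4, -1.3]
opening: 0.0429
grasp_force: 41.7
```

apply_moves([
  {"xyz":[0,25,0],"twist":0,"jaw":-1},
  {"xyz":[0,36,0],"twist":0,"jaw":-1},
  {"xyz":[0,36,0],"twist":0,"jaw":-1},
])

```text
time: 4.9
ee_pos: [0.5818, 0.0178, 0.2092]
tcp_rot: [-180.0, -0.1, 173.7]
wrist_force: [-0.0, -0.2, -0.9]
opening: 0.0429
grasp_force: 41.6
```

Run:
```python
from h import *
go([589.6,16,200],173.65)
for n in ['top','side']:
    p=camera_params(n); i,d=camera(n); np.savez(n+'2.npz',i=i,d=d,**p)
    C=cloud(d,p); P=C.reshape(-1,3)*1000; rgb=i.reshape(-1,3).astype(int)
    m=(P[:,2]>175)&(P[:,2]<240)&(np.hypot(P[:,0]-580,P[:,1]-16)<110)&(rgb[:,0]>110)&(rgb[:,0]-rgb[:,2]>40)
    Q=P[m]; u=np.array([np.cos(np.radians(-6.35)),np.sin(np.radians(-6.35))])
    hh=(Q[:,:2]-[576.2,17.5])@u; w=(Q[:,:2]-[576.2,17.5])@[-u[1],u[0]]
    print(n,len(Q),'h',hh.min(),hh.max(),'w',w.min(),w.max(),np.percentile(w,[3,97]))
    for a in range(-100,110,20):
        s=(hh>a)&(hh<a+20)
        if s.sum()>3: print(a,s.sum(),np.percentile(Q[s,2],[5,50,95]).round(1))
i=np.load('side2.npz')['i']; save(i,'side2.png',4,(225,110,345,230))
```

```text
t 4.9 tcp [581.8  17.8 209.2] [-1.7998e+02 -5.0000e-02  1.7369e+02] F [-0.  -0.2 -0.9] open 42.9 gf 41.6
  shift mm [-8.  -0.9  9.2] twist rad 0.0007Traceback (most recent call last):
  File "<stdin>", line 9, in <module>
    return umr_minimum(a, axis, None, out, keepdims, initial, where)
ValueError: zero-size array to reduction operation minimum which has no identity
```

Run:
```python
from h import *
n='side'
p=camera_params(n); i,d=camera(n); np.savez(n+'2.npz',i=i,d=d,**p)
C=cloud(d,p); P=C.reshape(-1,3)*1000; rgb=i.reshape(-1,3).astype(int)
u=np.array([np.cos(np.radians(-6.35)),np.sin(np.radians(-6.35))])
hh=(P[:,:2]-[576.2,17.5])@u; w=(P[:,:2]-[576.2,17.5])@[-u[1],u[0]]
m=(P[:,2]>165)&(P[:,2]<225)&(abs(w)<35)&(abs(hh)<120)&(rgb[:,0]-rgb[:,2]>25)
for a in range(-100,110,10):
    s=m&(hh>a)&(hh<=a+10)
    if s.sum()>3: print(a,s.sum(),'z',np.percentile(P[s,2],[5,50,95]).round(1),'w',np.percentile(w[s],[5,95]).round(1),'h',hh[s].min().round(1),hh[s].max().round(1))
save(i,'side2.png',4,(225,90,360,230))
```

```text
-100 18 z [190.  209.3 213.7] w [-23.4  15.4] h -93.1 -90.0
-90 51 z [197.1 211.6 214.2] w [-23.7  15.5] h -90.0 -80.8
-80 33 z [208.  212.  213.9] w [-23.4  17.2] h -78.3 -72.2
-70 49 z [208.2 212.6 222.5] w [-24.3  21.3] h -69.5 -60.3
-60 40 z [209.  220.3 223.5] w [-25.3  21.2] h -57.9 -51.6
-50 42 z [207.7 211.7 214.2] w [-24.1  14.6] h -49.3 -40.1
-40 38 z [207.9 212.1 213.5] w [-23.1  21. ] h -40.0 -30.9
-30 41 z [206.2 212.2 214.3] w [-22.9  19.3] h -29.2 -20.2
-20 43 z [207.1 212.1 213.6] w [-23.1  19.7] h -20.0 -10.3
-10 24 z [203.6 211.8 216. ] w [-26.2  19.4] h -9.1 -0.3
0 4 z [194.1 196.  202.8] w [-34.2 -27.4] h 2.5 8.1
10 10 z [201.2 209.9 219.8] w [-31.  -20.4] h 13.8 20.0
20 32 z [205.  211.7 213.4] w [-23.7  17. ] h 20.0 29.8
30 38 z [208.5 212.2 213.6] w [-23.5  18.6] h 30.3 39.8
40 38 z [207.8 211.8 213.9] w [-23.2  16.8] h 40.1 49.7
50 37 z [207.5 212.1 214.2] w [-23.3  18.8] h 50.2 59.9
60 47 z [195.2 212.  213.7] w [-23.2  16.7] h 60.0 69.8
70 15 z [194.5 211.4 213.7] w [-25.   14.4] h 70.3 72.5
```

View pics/side2.png

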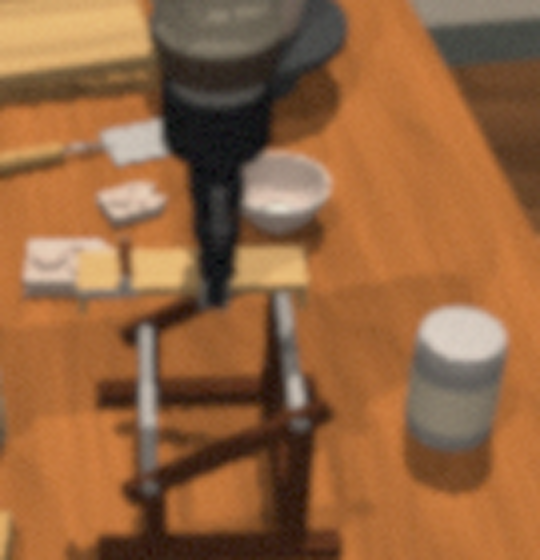

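Board is level in the hand; origin at h ≈ -8, so I shift 9.5 mm uphill and descend.

apply_moves([
  {"xyz":[-9.5,1.5,0],"twist":0,"jaw":-1},
  {"xyz":[-9.5,1.5,25],"twist":0,"jaw":-1},
  {"xyz":[-9.5,1.5,42],"twist":0,"jaw":-1},
  {"xyz":[-9.5,1.5,48],"twist":0,"jaw":-1},
  {"xyz":[-9.5,1.5,48],"twist":0,"jaw":-1},
], grip_force=25)

```text
time: 5.62
ee_pos: [0.5916, 0.0181, 0.1618]
tcp_rot: [-180.0, -0.0, 173.6]
wrist_force: [-0.0, -0.1, -1.6]
opening: 0.0427
grasp_force: 41.6
```

apply_moves([
  {"xyz":[0,0,3],"twist":0,"jaw":-1},
  {"xyz":[0,0,6],"twist":0,"jaw":-1},
  {"xyz":[0,0,9],"twist":0,"jaw":-1},
  {"xyz":[0,0,12],"twist":0,"jaw":-1},
  {"xyz":[0,0,12],"twist":0,"jaw":-1},
])

```text
time: 6.25
ee_pos: [0.5916, 0.0183, 0.1504]
tcp_rot: [180.0, 0.0, 173.7]
wrist_force: [-3.0, 0.2, 4.7]
opening: 0.0428
grasp_force: 42.6
```

apply_moves([
  {"xyz":[0,0,3],"twist":0,"jaw":-1},
  {"xyz":[0,0,6],"twist":0,"jaw":-1},
  {"xyz":[0,0,9],"twist":0,"jaw":-1},
  {"xyz":[0,0,12],"twist":0,"jaw":-1},
  {"xyz":[0,0,14],"twist":0,"jaw":-1},
])

```text
time: 6.88
ee_pos: [0.5924, 0.0182, 0.1365]
tcp_rot: [180.0, 0.1, 173.7]
wrist_force: [-0.3, -0.2, 7.8]
opening: 0.043
grasp_force: 44.9
```

```bash
cat >> h.py <<'E'
u=np.array([np.cos(np.radians(-6.35)),np.sin(np.radians(-6.35))])
def hw(P): return (P[...,:2]-[576.2,17.5])@u,(P[...,:2]-[576.2,17.5])@[-u[1],u[0]]
E
python3 - <<'E'
from h import *
go([0,0,0],173.65)
p=camera_params('side'); i,d=camera('side'); np.savez('side3.npz',i=i,d=d,**p)
P=cloud(d,p).reshape(-1,3)*1000; rgb=i.reshape(-1,3).astype(int); hh,w=hw(P)
m=(P[:,2]>70)&(P[:,2]<190)&(abs(w)<24)&(abs(hh)<110)&(rgb[:,0]-rgb[:,2]>45)&(rgb[:,0]>120)
for a in range(-110,110,10):
    s=m&(hh>a)&(hh<=a+10)
    if s.sum()>3: print(a,s.sum(),'z',np.percentile(P[s,2],[5,50,95]).round(1),'w',np.percentile(w[s],[5,95]).round(1),'h',hh[s].min().round(1),hh[s].max().round(1))
save(i,'side3.png',4,(225,90,360,230))
E
```

```text
t 6.88 tcp [592.4  18.2 136.5] [1.7999e+02 1.3000e-01 1.7365e+02] F [-0.3 -0.2  7.8] open 43.0 gf 44.9
  shift mm [587.1 -83.6 135.1] twist rad 0.0
-80 10 z [101.3 103.3 104.7] w [-19.  20.] h -73.0 -72.8
-70 43 z [ 86.  106.  108.8] w [-20.9  20.3] h -69.8 -60.1
-60 29 z [107.7 110.9 113.6] w [-18.9  19.2] h -57.3 -50.6
-50 9 z [119.5 122.8 125.2] w [-16.6  15.7] h -47.8 -41.1
-40 31 z [116.5 118.9 121.7] w [-18.7  19.5] h -38.7 -31.6
-30 37 z [117.8 122.5 125.4] w [-20.6  17.7] h -29.6 -20.2
-20 39 z [122.7 127.1 130.1] w [-21.6  19.7] h -20.0 -10.1
-10 35 z [128.3 131.3 133.8] w [-19.4  20.3] h -9.9 -0.5
0 15 z [130.5 135.1 137.2] w [-19.4  18.4] h 0.8 5.5
30 23 z [140.9 148.2 150.6] w [-22.   14.9] h 34.1 39.8
40 35 z [149.1 152.8 154.9] w [-18.7  20.1] h 40.0 49.7
50 38 z [151.8 156.7 159.5] w [-20.6  19.4] h 50.2 59.8
60 41 z [156.  160.3 164.3] w [-21.2  20. ] h 60.0 69.9
70 38 z [153.3 163.5 167. ] w [-21.2  17.3] h 70.2 79.2
80 20 z [145.3 150.7 160.3] w [-23.   19.4] h 80.2 86.5
```

View pics/side3.png

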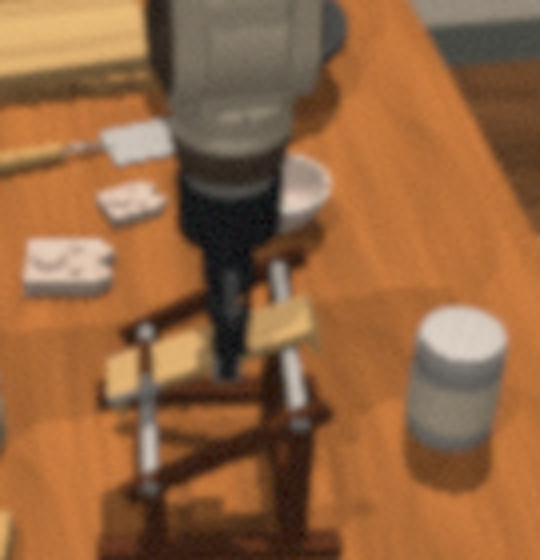

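Working as planned: the board is pivoting (22.7° now), with its lip beyond the upper bar. Continuing down.

apply_moves([
  {"xyz":[0,0,2.5],"twist":0,"jaw":-1},
  {"xyz":[0,0,5],"twist":0,"jaw":-1},
  {"xyz":[0,0,7],"twist":0,"jaw":-1},
  {"xyz":[0,0,7],"twist":0,"jaw":-1},
])

```text
time: 7.42
ee_pos: [0.5923, 0.0183, 0.1297]
tcp_rot: [180.0, 0.1, 173.7]
wrist_force: [-1.2, 0.7, 6.4]
opening: 0.0432
grasp_force: 46.2
```

apply_moves([
  {"xyz":[0,0,1],"twist":0,"jaw":-1},
  {"xyz":[0,0,2],"twist":0,"jaw":-1},
  {"xyz":[0,0,2],"twist":0,"jaw":-1},
])

```text
time: 7.8
ee_pos: [0.5924, 0.0182, 0.1295]
tcp_rot: [180.0, 0.2, 173.7]
wrist_force: [-6.0, 0.2, 18.4]
opening: 0.0431
grasp_force: 47.4
```

```bash
cat > b.py <<'E'
from h import *
go([0,0,0],173.65)
p=camera_params('side'); i,d=camera('side'); np.savez('sideb.npz',i=i,d=d,**p)
P=cloud(d,p).reshape(-1,3)*1000; rgb=i.reshape(-1,3).astype(int); hh,w=hw(P)
m=(P[:,2]>70)&(P[:,2]<190)&(abs(w)<15)&(abs(hh)<68)&(rgb[:,0]-rgb[:,2]>45)&(rgb[:,0]>120)
Q=P[m];h=hh[m]
for k in range(4):
    c=np.polyfit(h,Q[:,2],1); r=Q[:,2]-np.polyval(c,h); g=abs(r)<3; Q=Q[g];h=h[g]
print('slope',np.degrees(np.arctan(c[0])),'z at h=0',c[1],'ideal',115+8/np.cos(np.pi/6))
# low end extent along slope
s=30*np.pi/180
m=(P[:,2]>70)&(P[:,2]<190)&(abs(w)<26)&(abs(hh)<110)&(rgb[:,0]-rgb[:,2]>45)&(rgb[:,0]>120)
X=hh*np.cos(s)+(P[:,2]-115)*np.sin(s); Z=-hh*np.sin(s)+(P[:,2]-115)*np.cos(s)
k=m&(abs(Z-8)<2.5); print('top face cradle x',np.percentile(X[k],[0,1,99,100]).round(1),'w',np.percentile(w[k],[1,99]).round(1))
E
python3 b.py
```

```text
t 7.8 tcp [592.4  18.2 129.5] [179.97   0.22 173.65] F [-6.   0.2 18.4] open 43.1 gf 47.4
  shift mm [587.3 -83.7 127.2] twist rad 0.0001
slope 29.86122364199652 z at h=0 124.50482276650801 ideal 124.23760430703402
top face cradle x [-74.4 -73.4  90.1  91.2] w [-22.3  23.4]
```

Flat at 29.9°, lip about 10 mm from the bar. Sliding down the slope.

apply_moves([
  {"xyz":[1.7,0,0],"twist":0,"jaw":-1},
  {"xyz":[3.5,0,1.0],"twist":0,"jaw":-1},
  {"xyz":[5.2,0,2.0],"twist":0,"jaw":-1},
  {"xyz":[6.9,0,3.0],"twist":0,"jaw":-1},
  {"xyz":[6.9,0,3.0],"twist":0,"jaw":-1},
])

```text
time: 8.48
ee_pos: [0.5859, 0.0191, 0.1258]
tcp_rot: [180.0, 0.2, 173.7]
wrist_force: [-2.4, 0.7, 12.4]
opening: 0.0433
grasp_force: 46.8
```

apply_moves([
  {"xyz":[0.9,0,0.5],"twist":0,"jaw":-1},
  {"xyz":[1.7,0,1.0],"twist":0,"jaw":-1},
  {"xyz":[1.7,0,1.0],"twist":0,"jaw":-1},
])

```text
time: 8.85
ee_pos: [0.5846, 0.0192, 0.1251]
tcp_rot: [180.0, 0.3, 173.7]
wrist_force: [-0.6, -0.0, 13.5]
opening: 0.0432
grasp_force: 46.9
```

apply_moves([
  {"xyz":[0.9,0,0.4],"twist":0,"jaw":-1},
  {"xyz":[1.7,0,0.8],"twist":0,"jaw":-1},
  {"xyz":[1.7,0,0.8],"twist":0,"jaw":-1},
])

```text
time: 9.22
ee_pos: [0.5845, 0.0192, 0.125]
tcp_rot: [180.0, 0.5, 173.6]
wrist_force: [6.5, -0.7, 13.4]
opening: 0.0427
grasp_force: 46.8
```

```bash
python3 b.py
```

```text
t 9.22 tcp [584.5  19.2 125. ] [179.96   0.5  173.65] F [ 6.5 -0.7 13.4] open 42.7 gf 46.8
  shift mm [579.8 -83.9 119.9] twist rad -0.0
slope 29.791311105738096 z at h=0 124.5740396681041 ideal 124.23760430703402
top face cradle x [-85.3 -84.   80.7  81.7] w [-21.5  24.2]
```

Lip is hard against the bar. One last push down, then release and lift.

apply_moves([
  {"xyz":[0.9,0,0.3],"twist":0,"jaw":-1},
  {"xyz":[0.9,0,0.3],"twist":0,"jaw":-1},
  {"xyz":[0.5,0,-1],"twist":0,"jaw":0.5},
  {"xyz":[0,0,-1],"twist":0,"jaw":0.5},
  {"xyz":[0,0,-1],"twist":0,"jaw":0.5},
])

```text
time: 9.9
ee_pos: [0.581, 0.0194, 0.1223]
tcp_rot: [-180.0, -0.1, 173.7]
wrist_force: [0.8, -0.2, -0.0]
opening: 0.0642
grasp_force: 0.0
```

apply_moves([
  {"xyz":[0,0,-20],"twist":0,"jaw":0.5},
  {"xyz":[0,0,-60],"twist":0,"jaw":1},
  {"xyz":[0,0,-120],"twist":0,"jaw":1},
  {"xyz":[0,0,-120],"twist":0,"jaw":1},
])

```text
time: 10.4
ee_pos: [0.5826, 0.0194, 0.2479]
tcp_rot: [179.9, 0.4, 173.7]
wrist_force: [0.5, -0.1, -0.0]
opening: 0.0852
grasp_force: 0.0
```

```bash
python3 b.py; python3 -c "
from h import *
go([500,308,170],171)"
```

```text
t 10.4 tcp [582.6  19.4 247.9] [179.94   0.39 173.65] F [ 0.5 -0.1 -0. ] open 85.2 gf 0.0
  shift mm [578.6 -84.  243.9] twist rad 0.0001
slope 29.786285477514806 z at h=0 124.56529430749721 ideal 124.23760430703402
top face cradle x [-84.4 -83.8  81.2  81.8] w [-22.7  23.8]
t 10.45 tcp [582.1  19.4 244.9] [179.97   0.18 173.65] F [ 0.9  0.4 -1.4] open 85.4 gf 0.0
  shift mm [113.7 277.7  74.7] twist rad 0.0463
```

apply_moves([
  {"xyz":[24,55,10],"twist":0.046,"jaw":1},
  {"xyz":[48,110,20],"twist":0.046,"jaw":1},
  {"xyz":[72,165,30],"twist":0.046,"jaw":1},
  {"xyz":[96,220,45],"twist":0.046,"jaw":1},
  {"xyz":[125,265,55],"twist":0.046,"jaw":1},
])

```text
time: 11.08
ee_pos: [0.4848, 0.2981, 0.1853]
tcp_rot: [-179.9, -0.1, 171.0]
wrist_force: [0.2, -0.2, -0.1]
opening: 0.0856
grasp_force: 0.0
```

apply_moves([
  {"xyz":[0,0,0],"twist":0,"jaw":1},
])

```text
time: 11.2
ee_pos: [0.4838, 0.2989, 0.1851]
tcp_rot: [-179.8, -0.2, 171.3]
wrist_force: [-0.8, -0.3, 0.4]
opening: 0.0849
grasp_force: 0.0
```

Run:
```python
from h import *
go([487,295,190],171)
p=camera_params('wrist'); i,d=camera('wrist'); np.savez('w2.npz',i=i,d=d,**p)
C=cloud(d,p)*1000
m=(C[...,2]>14)&(C[...,2]<20.5)&(np.hypot(C[...,0]-489,C[...,1]-294)<62)
P=C[m]; r=cv2.minAreaRect(P[:,:2].astype(np.float32)); print(r,cv2.boxPoints(r).round(1).tolist(),np.median(P[:,2]))
yw=r[2]-90 if r[2]>45 else r[2]
a=np.radians(yw); e=np.array([np.cos(a),np.sin(a)]); n=np.array([-e[1],e[0]])
X=P[:,:2]@e; Y=P[:,:2]@n
print('yaw',yw,'X',np.percentile(X,[0,.5,99.5,100]).round(1),'Y',np.percentile(Y,[0,.5,99.5,100]).round(1))
b=np.abs(X-X.min()-30)<25; print('Y at mid',Y[b].min(),Y[b].max())
for nm,sgn in (('chin',0),('L',1)):
    pass
x0=X.min()+35; y0=(Y[b].min()+Y[b].max())/2; print('centre',x0*e+y0*n)
save(i,'w2.png',1.5)
# top check of board vs stand
p=camera_params('top'); i,d=camera('top'); np.savez('top4.npz',i=i,d=d,**p)
P=cloud(d,p).reshape(-1,3)*1000; rgb=i.reshape(-1,3).astype(int); h,w=hw(P)
Z=-h*.5+(P[:,2]-115)*.866; Xc=h*.866+(P[:,2]-115)*.5
k=(abs(Z-8)<4)&(abs(w)<32)&(abs(Xc)<95)&(rgb[:,0]>120)&(rgb[:,0]-rgb[:,2]>45)
print('top: board x',np.percentile(Xc[k],[0,1,99,100]).round(1),'w',np.percentile(w[k],[1,5,95,99]).round(1))
k=k&(abs(w)<18)
f=np.polyfit(Xc[k&(w<0)],w[k&(w<0)],1); 
for a in (-60,-20,20,60):
    q=(abs(Z-8)<4)&(abs(w)<32)&(abs(Xc-a)<12)&(rgb[:,0]>120)&(rgb[:,0]-rgb[:,2]>45); print(a,q.sum(),w[q].min().round(1) if q.any() else 0,w[q].max().round(1) if q.any() else 0)
```

```text
t 11.2 tcp [483.8 298.9 185.1] [-179.85   -0.22  171.28] F [-0.8 -0.3  0.4] open 84.9 gf 0.0
  shift mm [-3.7 -3.4 -4.9] twist rad 0.0049
((491.1871643066406, 291.59417724609375), (62.89643478393555, 83.34563446044922), 81.34162139892578) [[445.29998779296875, 266.79998779296875], [527.7000122070312, 254.1999969482422], [537.0999755859375, 316.3999938964844], [454.70001220703125, 329.0]] 18.325082590368304
yaw -8.658378601074219 X [400.  400.1 480.9 483.4] Y [330.8 331.2 393.4 393.7]
Y at mid 330.7674639706116 393.6638919875898
centre [484.59031861 292.59873862]
top: board x [-83.6 -81.5  82.1  83.5] w [-17.8 -15.9  24.3  25.9]
-60 73 -18.5 27.2
-20 121 -17.8 26.0
20 125 -17.7 26.0
60 127 -17.9 26.1
```

View pics/w2.png

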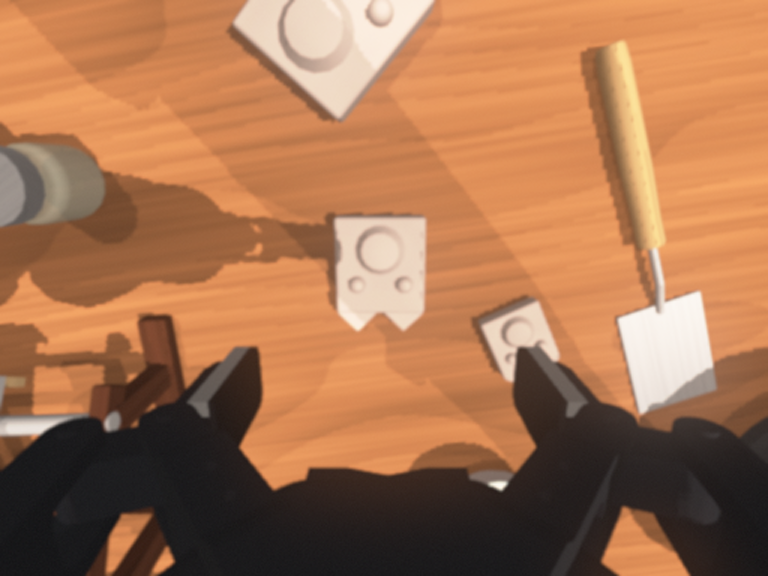

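The wrist picture shows the middle relief at (380,268) with its ears toward the fingers, and the small look-alike at (520,335) near the right finger. The top and side cameras disagree on the board's sideways centring, so I'll re-measure the cheeks from the stored images.

Run:
```python
from h import *
for n in ['top','top4','side','sideb']:
    z=np.load(n+'.npz'); P=cloud(z['d'],z).reshape(-1,3)*1000; rgb=z['i'].reshape(-1,3).astype(int); h,w=hw(P)
    Z=-h*.5+(P[:,2]-115)*.866; X=h*.866+(P[:,2]-115)*.5
    k=(abs(X)<85)&(Z>-30)&(Z<25)&(rgb.max(1)<125)&(rgb[:,0]-rgb[:,2]>15)&(abs(w)>60)&(abs(w)<125)
    for s in (-1,1):
        q=k&(w*s>0); print(n,s,q.sum(),'w pct',np.percentile(w[q],[1,5,25,50,75,95,99]).round(1) if q.any() else '', 'Z',np.percentile(Z[q],[5,50,95]).round(1) if q.any() else '')
    g=(rgb.max(1)-rgb.min(1)<45)&(rgb.min(1)>60)&(abs(w)<125)
    for nm,x in (('up',69),('low',-55)):
        q=g&(abs(X-x)<9)&(abs(Z+3)<8); print(n,nm,np.percentile(w[q],[0,1,99,100]).round(1))
```

```text
top -1 263 w pct [-95.6 -94.8 -92.1 -88.8 -85.5 -82.7 -64.2] Z [-4.7 -0.1  3.9]
top 1 278 w pct [69.3 84.  85.9 89.3 92.8 95.7 96.7] Z [-11.7   0.4   4.1]
top up [-84.8 -82.6  83.4  84.1]
top low [-84.3 -83.   82.8  84.9]
top4 -1 262 w pct [-95.7 -94.7 -91.9 -88.8 -85.4 -82.7 -64.2] Z [-4.4  0.1  4.3]
top4 1 285 w pct [68.5 83.8 85.7 89.1 93.  95.7 97.1] Z [-11.4   0.6   4.6]
top4 up [-84.7 -84.   83.6  84.5]
top4 low [-84.2 -83.4  82.9  84.8]
side -1 384 w pct [-101.6 -100.2  -98.3  -97.2  -94.8  -88.8  -86.2] Z [-23.1  -4.5   2.5]
side 1 256 w pct [78.4 79.5 81.7 83.2 84.8 89.5 91.5] Z [-16.5  -3.9   2.4]
side up [-101.3 -100.    83.4   85.3]
side low [-101.1  -99.7   82.6   82.8]
sideb -1 386 w pct [-100.7  -99.7  -98.2  -97.   -94.8  -88.7  -86.9] Z [-24.2  -4.6   2.1]
sideb 1 267 w pct [77.9 79.5 81.6 83.2 85.2 89.8 92.7] Z [-16.3  -3.7   2.8]
sideb up [-99.3 -98.3  85.1  86.3]
sideb low [-101.9  -99.9   82.    83.8]
```

Both cameras show the board about 3 mm off-centre toward +y. I'll correct it now by closing the fingers around it at the true centre.

```bash
python3 -c "
from h import *
go([584.6,16.2,190],173.65)"
```

```text
t 11.3 tcp [485.7 296.6 186.6] [-1.799e+02 -1.000e-01  1.711e+02] F [0.3 0.3 0.8] open 85.3 gf 0.0
  shift mm [-141.1 -261.7   -3.2] twist rad -0.0445
```

apply_moves([
  {"xyz":[-28,-52,-10],"twist":-0.0445,"jaw":1},
  {"xyz":[-56,-104,-10],"twist":-0.0445,"jaw":1},
  {"xyz":[-84,-156,-10],"twist":-0.0445,"jaw":1},
  {"xyz":[-113,-209,-10],"twist":-0.0445,"jaw":1},
  {"xyz":[-141,-261.5,-5],"twist":-0.0445,"jaw":1},
])

```text
time: 11.92
ee_pos: [0.5853, 0.0126, 0.1932]
tcp_rot: [-180.0, 0.0, 173.4]
wrist_force: [1.3, -0.0, -0.1]
opening: 0.0854
grasp_force: 0.0
```

apply_moves([
  {"xyz":[0,0,0],"twist":0,"jaw":0.5},
  {"xyz":[0,0,0],"twist":0,"jaw":0.5},
])

```text
time: 12.18
ee_pos: [0.5847, 0.015, 0.1928]
tcp_rot: [180.0, -0.0, 173.4]
wrist_force: [-1.1, 0.5, -0.8]
opening: 0.0642
grasp_force: 0.0
```

```bash
python3 -c "
from h import *
go([584.6,16.2,126],173.65)"
```

```text
t 12.18 tcp [584.7  15.  192.8] [ 1.8000e+02 -4.0000e-02  1.7343e+02] F [-1.1  0.5 -0.8] open 64.2 gf 0.0
  shift mm [ 0.1  1.2 66.8] twist rad -0.0039
```

apply_moves([
  {"xyz":[0,1,30],"twist":-0.004,"jaw":0.5},
  {"xyz":[0,1,55],"twist":-0.004,"jaw":0.5},
  {"xyz":[0,1,66],"twist":-0.004,"jaw":0.5},
  {"xyz":[0,1,66],"twist":-0.004,"jaw":0.5},
])

```text
time: 12.68
ee_pos: [0.5846, 0.0178, 0.1269]
tcp_rot: [-180.0, -0.0, 173.8]
wrist_force: [0.2, 0.1, 0.6]
opening: 0.0639
grasp_force: 0.0
```

apply_moves([
  {"xyz":[0,0,0],"twist":0,"jaw":-1},
  {"xyz":[0,0,0],"twist":0,"jaw":-1},
  {"xyz":[0,0,0],"twist":0,"jaw":-1},
  {"xyz":[0,0,0],"twist":0,"jaw":-1},
], grip_force=25)

```text
time: 13.18
ee_pos: [0.5854, 0.0175, 0.1285]
tcp_rot: [180.0, 0.1, 173.8]
wrist_force: [-1.7, 2.0, 6.5]
opening: 0.0434
grasp_force: 25.9
```

```bash
python3 -c "
from h import *
go([584.6,16.2,126],173.65)"; python3 b.py
```

```text
t 13.18 tcp [585.4  17.5 128.5] [1.7996e+02 1.1000e-01 1.7381e+02] F [-1.7  2.   6.5] open 43.4 gf 25.9
  shift mm [ 0.7 -1.4  2.5] twist rad 0.0027
t 13.18 tcp [585.4  17.5 128.5] [1.7996e+02 1.1000e-01 1.7381e+02] F [-1.7  2.   6.5] open 43.4 gf 25.9
  shift mm [580.4 -80.6 127.4] twist rad 0.0027
slope 29.807055804134546 z at h=0 124.66666510883884 ideal 124.23760430703402
top face cradle x [-85.7 -84.3  81.   82.1] w [-23.8  22. ]
```

apply_moves([
  {"xyz":[0,-1,0],"twist":0,"jaw":-1},
  {"xyz":[0,-1.6,0],"twist":0,"jaw":-1},
  {"xyz":[1.3,-1.6,0.7],"twist":0,"jaw":-1},
  {"xyz":[2,-1.6,0.8],"twist":0,"jaw":-1},
  {"xyz":[2,-1.6,0.8],"twist":0,"jaw":-1},
])

```text
time: 13.85
ee_pos: [0.5852, 0.0164, 0.1285]
tcp_rot: [179.9, 0.4, 173.8]
wrist_force: [7.9, 3.3, 5.5]
opening: 0.0434
grasp_force: 25.8
```

apply_moves([
  {"xyz":[0,0,0],"twist":0,"jaw":0.5},
  {"xyz":[-1,0,-1],"twist":0,"jaw":0.5},
  {"xyz":[-2,0,-1],"twist":0,"jaw":0.5},
  {"xyz":[-2,0,-30],"twist":0,"jaw":0.5},
  {"xyz":[-2,0,-80],"twist":0,"jaw":1},
])

```text
time: 14.48
ee_pos: [0.5839, 0.0155, 0.2052]
tcp_rot: [-180.0, -0.2, 173.8]
wrist_force: [1.9, -0.3, 0.8]
opening: 0.0802
grasp_force: 0.0
```

```bash
python3 b.py; python3 -c "
from h import *
go([484.6,292.6,190],171.3)"
```

```text
t 14.47 tcp [583.9  15.5 205.2] [-179.96   -0.24  173.79] F [ 1.9 -0.3  0.8] open 80.2 gf 0.0
  shift mm [577.9 -78.5 207.6] twist rad 0.0024
slope 29.86978385357117 z at h=0 124.61519798270702 ideal 124.23760430703402
top face cradle x [-85.3 -84.1  80.8  82. ] w [-24.1  20.6]
t 14.53 tcp [585.6  15.6 213.7] [179.96   0.34 173.79] F [-3.4  0.2  5.4] open 85.0 gf 0.0
  shift mm [130.5 264.4  23.1] twist rad 0.0434
```

Board is now centred and in place. Going back to the relief, grasping at relief x ≈ +8.

apply_moves([
  {"xyz":[25,55,0],"twist":0.043,"jaw":1},
  {"xyz":[50,110,0],"twist":0.043,"jaw":1},
  {"xyz":[75,165,0],"twist":0.043,"jaw":1},
  {"xyz":[100,220,20],"twist":0.043,"jaw":1},
  {"xyz":[122,264,80],"twist":0.043,"jaw":1},
])

```text
time: 15.15
ee_pos: [0.4958, 0.2845, 0.1399]
tcp_rot: [179.8, 0.2, 171.4]
wrist_force: [0.8, 0.7, 0.4]
opening: 0.0855
grasp_force: 0.0
```

apply_moves([
  {"xyz":[0,0,0],"twist":0,"jaw":1},
  {"xyz":[0,0,0],"twist":0,"jaw":1},
])

```text
time: 15.4
ee_pos: [0.4958, 0.2815, 0.1391]
tcp_rot: [-180.0, 0.0, 171.3]
wrist_force: [0.3, -0.1, 0.2]
opening: 0.0854
grasp_force: 0.0
```

```bash
python3 -c "
from h import *
go([492.5,291.4,18],171.34)"
```

```text
t 15.4 tcp [495.8 281.5 139.1] [-1.7999e+02  2.0000e-02  1.7135e+02] F [ 0.3 -0.1  0.2] open 85.4 gf 0.0
  shift mm [  4.8   9.3 121.1] twist rad 0.0001
```

apply_moves([
  {"xyz":[5,9.5,20],"twist":0,"jaw":1},
  {"xyz":[5,9.5,65],"twist":0,"jaw":1},
  {"xyz":[5,9.5,100],"twist":0,"jaw":1},
  {"xyz":[5,9.5,120],"twist":0,"jaw":1},
  {"xyz":[5,9.5,120],"twist":0,"jaw":1},
])

```text
time: 16.02
ee_pos: [0.4926, 0.2906, 0.0186]
tcp_rot: [-180.0, -0.0, 171.2]
wrist_force: [0.6, -0.4, 0.6]
opening: 0.0857
grasp_force: 0.0
```

apply_moves([
  {"xyz":[0,0,0],"twist":0,"jaw":-1},
  {"xyz":[0,0,0],"twist":0,"jaw":-1},
  {"xyz":[0,0,0],"twist":0,"jaw":-1},
  {"xyz":[0,0,0],"twist":0,"jaw":-1},
], grip_force=35)

```text
time: 16.52
ee_pos: [0.4935, 0.292, 0.0209]
tcp_rot: [179.9, 0.2, 171.3]
wrist_force: [1.3, -2.3, 6.1]
opening: 0.063
grasp_force: 38.9
```

apply_moves([
  {"xyz":[0,0,-30],"twist":0,"jaw":-1},
  {"xyz":[0,0,-80],"twist":0,"jaw":-1},
  {"xyz":[0,0,-140],"twist":0,"jaw":-1},
  {"xyz":[0,0,-190],"twist":0,"jaw":-1},
  {"xyz":[0,0,-190],"twist":0,"jaw":-1},
])

```text
time: 17.15
ee_pos: [0.4936, 0.2926, 0.2141]
tcp_rot: [179.7, 0.4, 171.3]
wrist_force: [0.9, 0.5, -1.6]
opening: 0.0627
grasp_force: 39.8
```

```bash
python3 -c "
from h import *
go([585,17,215],173.65)"
```

```text
t 17.15 tcp [493.6 292.6 214.1] [179.7    0.37 171.32] F [ 0.9  0.5 -1.6] open 62.7 gf 39.8
  shift mm [-132.  -258.6   -1.5] twist rad -0.0406
```

```bash
python3 -c "
from h import *
go([572.1,17.6,205],173.8)"
```

```text
t 17.15 tcp [493.6 292.6 214.1] [179.7    0.37 171.32] F [ 0.9  0.5 -1.6] open 62.7 gf 39.8
  shift mm [-119.1 -260.     8.5] twist rad -0.0432
```

apply_moves([
  {"xyz":[-25,-50,0],"twist":-0.043,"jaw":-1},
  {"xyz":[-50,-100,0],"twist":-0.043,"jaw":-1},
  {"xyz":[-75,-155,0],"twist":-0.043,"jaw":-1},
  {"xyz":[-100,-210,0],"twist":-0.043,"jaw":-1},
  {"xyz":[-119,-255,5],"twist":-0.043,"jaw":-1},
])

```text
time: 17.77
ee_pos: [0.5715, 0.0195, 0.203]
tcp_rot: [-180.0, -0.0, 173.8]
wrist_force: [0.9, 0.8, -1.4]
opening: 0.063
grasp_force: 39.8
```

apply_moves([
  {"xyz":[0,-5,3],"twist":0,"jaw":-1},
  {"xyz":[0,-5,3],"twist":0,"jaw":-1},
  {"xyz":[0,-5,3],"twist":0,"jaw":-1},
])

```text
time: 18.15
ee_pos: [0.5705, 0.0178, 0.2006]
tcp_rot: [180.0, -0.0, 173.9]
wrist_force: [-0.2, 0.3, -1.1]
opening: 0.0627
grasp_force: 39.8
```

```bash
cat > r.py <<'E'
from h import *
import sys
go([572.1,17.6,170],173.8)
p=camera_params('side'); i,d=camera('side'); np.savez('sider.npz',i=i,d=d,**p)
P=cloud(d,p).reshape(-1,3)*1000; rgb=i.reshape(-1,3).astype(int); hh,w=hw(P)
zt=float(sys.argv[1])
m=(P[:,2]>zt-35)&(P[:,2]<zt+15)&(abs(w)<37)&(abs(hh)<80)&(rgb[:,0]-rgb[:,2]<85)&(rgb.min(1)>75)
for a in range(-80,80,10):
    s=m&(hh>a)&(hh<=a+10)
    if s.sum()>3: print(a,s.sum(),'z',np.percentile(P[s,2],[5,50,95]).round(1),'w',np.percentile(w[s],[2,98]).round(1),'h',hh[s].min().round(1),hh[s].max().round(1))
E
python3 r.py 205; python3 -c "
from h import *
z=np.load('sider.npz'); save(z['i'],'side5.png',4,(225,90,360,230))"
```

```text
t 18.15 tcp [570.5  17.8 200.6] [ 1.7999e+02 -1.0000e-02  1.7387e+02] F [-0.2  0.3 -1.1] open 62.7 gf 39.8
  shift mm [-1.6 -0.1 30.6] twist rad 0.0012
-50 67 z [185.2 197.5 200.8] w [-34.4  26.2] h -49.7 -40.0
-40 53 z [186.  198.7 205.9] w [-34.6  26.1] h -40.0 -30.9
-30 62 z [185.6 198.7 206.5] w [-34.2  23.6] h -29.5 -20.2
-20 22 z [184.6 198.3 205.7] w [-33.4  25.1] h -20.0 -15.0
0 8 z [183.7 194.2 199. ] w [-34.4 -21. ] h 5.2 8.6
10 58 z [184.  197.  199.5] w [-34.4  28.4] h 10.9 19.9
20 48 z [183.9 195.9 198.6] w [-31.6  26.5] h 20.0 29.5
30 8 z [185.3 192.4 197.8] w [-21.6  15.2] h 31.3 32.3
```

View pics/side5.png

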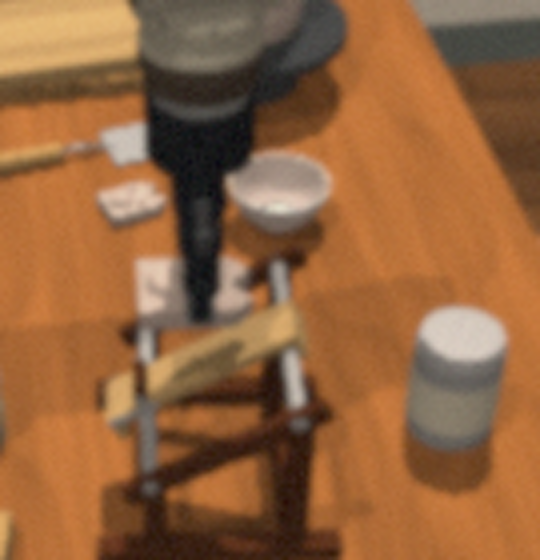

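The relief is held level, ears uphill, centred over the board. Descending.

apply_moves([
  {"xyz":[0,0,15],"twist":0,"jaw":-1},
  {"xyz":[0,0,27],"twist":0,"jaw":-1},
  {"xyz":[0,0,32],"twist":0,"jaw":-1},
  {"xyz":[0,0,35],"twist":0,"jaw":-1},
  {"xyz":[0,0,35],"twist":0,"jaw":-1},
], grip_force=25)

```text
time: 18.82
ee_pos: [0.5708, 0.0168, 0.1656]
tcp_rot: [180.0, -0.0, 173.8]
wrist_force: [-0.2, 0.4, -1.2]
opening: 0.063
grasp_force: 39.8
```

apply_moves([
  {"xyz":[0,0,2],"twist":0,"jaw":-1},
  {"xyz":[0,0,4],"twist":0,"jaw":-1},
  {"xyz":[0,0,6],"twist":0,"jaw":-1},
  {"xyz":[0,0,8],"twist":0,"jaw":-1},
  {"xyz":[0,0,8],"twist":0,"jaw":-1},
])

```text
time: 19.45
ee_pos: [0.5704, 0.0169, 0.1588]
tcp_rot: [180.0, 0.0, 173.8]
wrist_force: [-6.4, 0.6, 7.5]
opening: 0.063
grasp_force: 41.5
```

apply_moves([
  {"xyz":[0,0,2],"twist":0,"jaw":-1},
  {"xyz":[0,0,4],"twist":0,"jaw":-1},
  {"xyz":[0,0,6],"twist":0,"jaw":-1},
  {"xyz":[0,0,8],"twist":0,"jaw":-1},
  {"xyz":[0,0,8],"twist":0,"jaw":-1},
])

```text
time: 20.08
ee_pos: [0.5698, 0.017, 0.1505]
tcp_rot: [180.0, -0.1, 173.8]
wrist_force: [-9.4, 0.8, 7.8]
opening: 0.0627
grasp_force: 44.1
```

```bash
python3 b.py;python3 r.py 150
```

```text
t 20.07 tcp [569.8  17.  150.5] [ 1.7999e+02 -6.0000e-02  1.7380e+02] F [-9.4  0.8  7.8] open 62.7 gf 44.1
  shift mm [564.5 -78.4 151. ] twist rad 0.0027
slope 25.83629793613789 z at h=0 130.09189955094834 ideal 124.23760430703402
top face cradle x [-84.4 -84.1  81.8  82.2] w [-25.1  22.4]
t 20.12 tcp [569.8  17.  150.5] [ 1.7999e+02 -6.0000e-02  1.7380e+02] F [-8.9  0.9  7.3] open 63.1 gf 44.1
  shift mm [ -2.2   0.9 -19.5] twist rad 0.0
-50 49 z [130.7 138.7 143.9] w [-35.6  26.1] h -47.8 -40.7
-40 54 z [126.7 141.4 150.5] w [-35.   27.5] h -39.0 -31.3
-30 66 z [130.4 145.5 152.8] w [-36.   24.9] h -29.9 -20.1
-20 16 z [128.4 145.2 152.4] w [-35.7  24.7] h -19.9 -14.8
0 11 z [143.6 151.7 154.6] w [-36.6 -23. ] h 5.6 9.3
10 46 z [143.5 154.  157.1] w [-36.2  18.9] h 11.7 19.7
20 47 z [144.4 154.9 158.5] w [-31.4  19.9] h 20.0 29.6
30 20 z [141.8 146.5 155.4] w [-24.4  14.4] h 30.1 39.5
50 14 z [147.3 153.2 158.2] w [-34.6  30.8] h 51.4 59.9
60 18 z [148.4 151.2 163.4] w [-34.3  35.6] h 60.3 69.2
70 6 z [142.3 150.2 154.2] w [-22.9   2.3] h 71.2 74.2
```

apply_moves([
  {"xyz":[0.5,0,2],"twist":0,"jaw":-1},
  {"xyz":[1,0,4],"twist":0,"jaw":-1},
  {"xyz":[1.5,0,6],"twist":0,"jaw":-1},
  {"xyz":[1.5,0,7],"twist":0,"jaw":-1},
  {"xyz":[1.5,0,7],"twist":0,"jaw":-1},
])

```text
time: 20.8
ee_pos: [0.5692, 0.017, 0.144]
tcp_rot: [180.0, 0.1, 173.8]
wrist_force: [-6.2, 0.4, 8.1]
opening: 0.0625
grasp_force: 45.7
```

```bash
python3 r.py 145
```

```text
t 20.8 tcp [569.2  17.  144. ] [1.7999e+02 6.0000e-02 1.7380e+02] F [-6.2  0.4  8.1] open 62.5 gf 45.7
  shift mm [ -2.9   0.9 -26. ] twist rad -0.0
-50 40 z [120.1 126.3 131.8] w [-35.3  25.8] h -47.7 -40.9
-40 52 z [118.2 131.2 140.6] w [-34.8  27.3] h -39.0 -31.5
-30 65 z [121.  136.4 145. ] w [-35.9  26.4] h -30.0 -20.0
-20 16 z [125.2 137.4 144.8] w [-35.3  24.2] h -19.8 -14.8
0 11 z [138.5 146.4 152.3] w [-36.2 -11.3] h 5.8 9.9
10 51 z [141.7 151.6 154.8] w [-35.1  24.7] h 10.2 19.9
20 47 z [141.4 150.5 157.2] w [-31.6  17.8] h 20.0 29.8
30 21 z [142.1 144.1 148.2] w [-25.1  15.6] h 30.6 39.5
50 10 z [147.2 152.7 157.8] w [-35.2  32.6] h 53.9 59.8
60 18 z [148.2 150.6 158.9] w [-35.7  28.2] h 60.1 69.3
70 6 z [142.2 151.3 156.3] w [-21.   8.] h 70.7 75.3
```

apply_moves([
  {"xyz":[0.4,0,1.5],"twist":0,"jaw":-1},
  {"xyz":[0.8,0,3],"twist":0,"jaw":-1},
  {"xyz":[0.8,0,4],"twist":0,"jaw":-1},
  {"xyz":[0.8,0,4],"twist":0,"jaw":-1},
])

```text
time: 21.35
ee_pos: [0.5687, 0.0171, 0.141]
tcp_rot: [180.0, 0.1, 173.8]
wrist_force: [-6.3, 0.6, 13.9]
opening: 0.063
grasp_force: 47.6
```

```bash
python3 r.py 143
python3 - <<'E'
from h import *
z=np.load('sider.npz'); save(z['i'],'side6.png',6,(235,110,335,205))
E
```

```text
t 21.35 tcp [568.7  17.1 141. ] [1.7998e+02 1.5000e-01 1.7380e+02] F [-6.3  0.6 13.9] open 63.0 gf 47.6
  shift mm [ -3.4   0.9 -29. ] twist rad -0.0001
-50 31 z [115.6 120.2 126.4] w [-34.8  25.9] h -48.2 -40.9
-40 52 z [114.2 126.3 136. ] w [-35.3  26.4] h -39.1 -31.5
-30 66 z [116.7 131.4 140.4] w [-35.5  26.3] h -30.0 -20.1
-20 14 z [121.2 137.3 149.2] w [-36.6  21. ] h -20.0 -17.8
0 13 z [135.2 147.7 151.1] w [-36.4 -14. ] h 5.9 9.9
10 51 z [142.6 151.2 154.9] w [-34.2  23.1] h 10.1 20.0
20 44 z [141.6 150.6 156.2] w [-32.2  14.1] h 20.2 29.7
30 16 z [141.5 145.1 149.8] w [-23.7  13.8] h 30.3 39.4
50 10 z [146.1 152.8 156.4] w [-34.   31.5] h 51.0 59.9
60 17 z [148.5 151.4 154.6] w [-36.1  36.1] h 60.3 69.2
70 4 z [140.3 147.3 151.6] w [-20.8   5.7] h 71.8 72.9
```

View pics/side6.png

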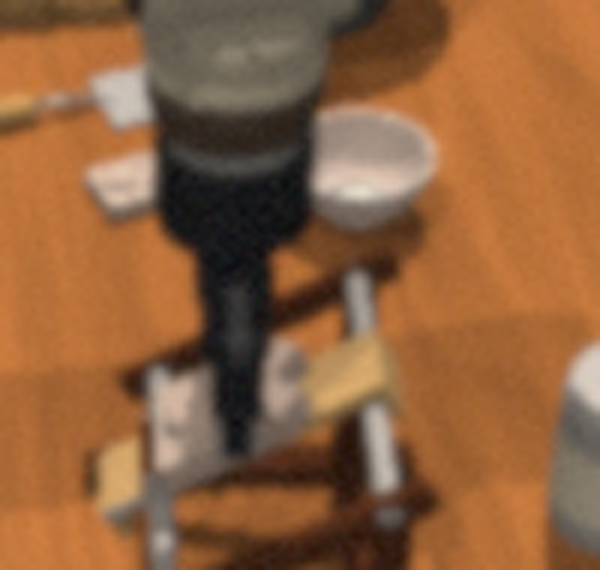

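The relief now lies flat on the board, with the chin about 6 mm above the ledge. Sliding down gently.

apply_moves([
  {"xyz":[0.9,0,0.5],"twist":0,"jaw":-1},
  {"xyz":[1.8,0,0.9],"twist":0,"jaw":-1},
  {"xyz":[2.6,0,1.3],"twist":0,"jaw":-1},
  {"xyz":[3.5,0,1.8],"twist":0,"jaw":-1},
  {"xyz":[3.5,0,1.8],"twist":0,"jaw":-1},
])

```text
time: 22.02
ee_pos: [0.5664, 0.0175, 0.1397]
tcp_rot: [180.0, 0.3, 173.8]
wrist_force: [-1.0, -0.4, 13.1]
opening: 0.0629
grasp_force: 47.5
```

apply_moves([
  {"xyz":[0.9,0,0.4],"twist":0,"jaw":-1},
  {"xyz":[0.9,0,0.4],"twist":0,"jaw":-1},
])

```text
time: 22.28
ee_pos: [0.5655, 0.0176, 0.1391]
tcp_rot: [180.0, 0.3, 173.8]
wrist_force: [-1.1, 0.0, 13.5]
opening: 0.0629
grasp_force: 47.4
```

apply_moves([
  {"xyz":[0.9,0,0.4],"twist":0,"jaw":-1},
  {"xyz":[0.9,0,0.4],"twist":0,"jaw":-1},
])

```text
time: 22.52
ee_pos: [0.5645, 0.0177, 0.1386]
tcp_rot: [180.0, 0.3, 173.8]
wrist_force: [-1.0, 0.1, 11.5]
opening: 0.0628
grasp_force: 47.4
```

```bash
python3 r.py 141
```

```text
t 22.52 tcp [564.5  17.7 138.6] [179.96   0.29 173.79] F [-1.   0.1 11.5] open 62.8 gf 47.4
  shift mm [ -7.7   0.8 -31.3] twist rad -0.0001
-60 10 z [106.6 108.  116.3] w [-15.6  23.5] h -54.2 -50.5
-50 48 z [115.  120.3 130. ] w [-35.3  25.2] h -48.2 -40.9
-40 55 z [108.3 126.2 134.2] w [-35.5  26.3] h -39.2 -30.0
-30 47 z [117.  130.1 137.4] w [-35.7  24. ] h -29.9 -20.9
0 31 z [133.9 147.7 150.8] w [-34.4   9.3] h 3.0 9.9
10 48 z [139.6 149.8 154. ] w [-32.4  23.5] h 10.5 18.3
20 35 z [138.4 143.1 151.8] w [-27.   16.4] h 20.1 29.5
30 7 z [138.9 143.4 147.7] w [-25.8  17.7] h 30.1 39.1
50 7 z [146.5 150.9 154.6] w [-36.   25.8] h 53.8 59.8
60 15 z [147.1 150.3 154.4] w [-35.9  35.4] h 60.0 69.0
70 5 z [142.9 150.5 153.4] w [-23.7   3.4] h 71.4 73.7
```

apply_moves([
  {"xyz":[0.9,0,0.4],"twist":0,"jaw":-1},
  {"xyz":[0.9,0,0.4],"twist":0,"jaw":-1},
])

```text
time: 22.82
ee_pos: [0.5636, 0.0178, 0.1381]
tcp_rot: [180.0, 0.3, 173.8]
wrist_force: [-1.0, 0.6, 12.0]
opening: 0.0629
grasp_force: 47.3
```

apply_moves([
  {"xyz":[0.9,0,0.4],"twist":0,"jaw":-1},
  {"xyz":[0.9,0,0.4],"twist":0,"jaw":-1},
])

```text
time: 23.08
ee_pos: [0.5633, 0.0178, 0.138]
tcp_rot: [180.0, 0.4, 173.8]
wrist_force: [2.1, 0.1, 10.2]
opening: 0.0629
grasp_force: 47.3
```

apply_moves([
  {"xyz":[0.9,0,0.2],"twist":0,"jaw":-1},
  {"xyz":[0.9,0,0.2],"twist":0,"jaw":-1},
])

```text
time: 23.32
ee_pos: [0.5632, 0.0179, 0.1379]
tcp_rot: [180.0, 0.5, 173.8]
wrist_force: [6.3, -1.1, 9.9]
opening: 0.0625
grasp_force: 47.1
```

```bash
python3 b.py; python3 r.py 141
python3 - <<'E'
from h import *
p=camera_params('wrist'); i,d=camera('wrist'); np.savez('w3.npz',i=i,d=d,**p); save(i,'w3.png',1.5)
E
```

```text
t 23.32 tcp [563.2  17.9 137.9] [179.96   0.46 173.79] F [ 6.3 -1.1  9.9] open 62.5 gf 47.1
  shift mm [559.1 -78.8 133.4] twist rad 0.0025
slope 25.597451901057752 z at h=0 129.05841961987355 ideal 124.23760430703402
top face cradle x [-84.9 -84.7  81.4  82.2] w [-24.5  21.3]
t 23.38 tcp [563.3  17.8 137.9] [179.96   0.46 173.79] F [ 7.2 -0.7  9.1] open 62.8 gf 47.1
  shift mm [ -9.1   0.8 -32. ] twist rad -0.0002
-60 17 z [106.2 115.8 117.5] w [-31.4  26.7] h -54.1 -50.4
-50 50 z [109.1 119.8 129.8] w [-35.6  25.6] h -48.3 -40.9
-40 53 z [111.8 126.6 136. ] w [-35.6  25.7] h -39.2 -30.0
-30 43 z [115.5 130.1 138.4] w [-36.2  22.6] h -30.0 -20.9
0 43 z [133.6 147.2 150. ] w [-35.8  22.2] h 0.1 9.6
10 48 z [139.6 149.3 153.9] w [-35.5  19.6] h 10.1 18.6
20 36 z [138.  141.8 150.1] w [-28.4  16. ] h 20.2 29.7
50 9 z [146.8 150.4 155.5] w [-33.3  31.8] h 51.2 59.7
60 15 z [148.6 151.6 153. ] w [-35.1  34.5] h 60.1 69.1
70 6 z [145.1 150.8 152.9] w [-24.9  11. ] h 72.2 74.2
```

View pics/w3.png

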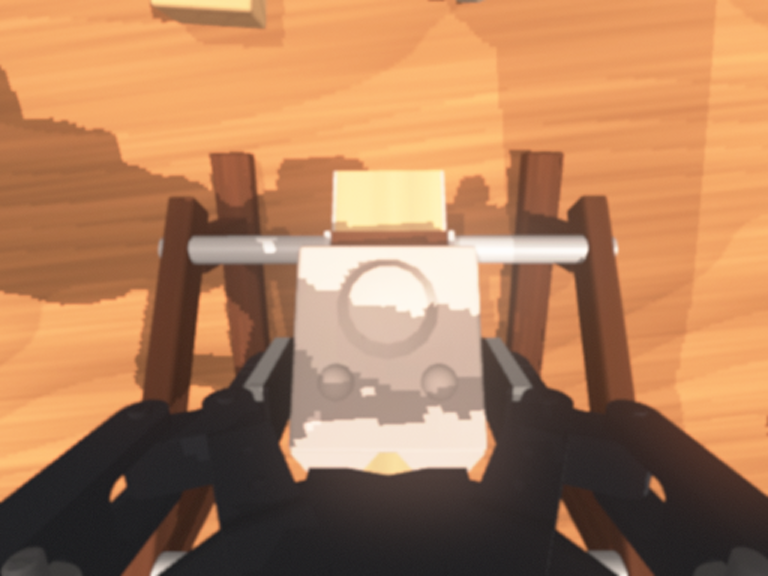

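The wrist picture shows the relief straight and centred (columns 298–478, board 333–444), with its chin against the ledge at row 243. Releasing.

apply_moves([
  {"xyz":[0.3,0,0],"twist":0,"jaw":1},
  {"xyz":[0.3,0,0],"twist":0,"jaw":1},
  {"xyz":[0.3,0,0],"twist":0,"jaw":1},
  {"xyz":[0,0,-1],"twist":0,"jaw":1},
])

```text
time: 23.98
ee_pos: [0.5603, 0.0179, 0.1357]
tcp_rot: [-180.0, -0.0, 173.8]
wrist_force: [0.2, -0.1, -0.2]
opening: 0.0857
grasp_force: 0.0
```

apply_moves([
  {"xyz":[0,0,-15],"twist":0,"jaw":1},
  {"xyz":[0,0,-50],"twist":0,"jaw":1},
  {"xyz":[0,0,-110],"twist":0,"jaw":1},
  {"xyz":[0,0,-110],"twist":0,"jaw":1},
])

```text
time: 24.48
ee_pos: [0.5619, 0.018, 0.2523]
tcp_rot: [179.9, 0.5, 173.8]
wrist_force: [0.6, -0.3, -0.8]
opening: 0.0855
grasp_force: 0.0
```

Run:
```python
from h import *
go([0,0,0],173.8)
s=30*np.pi/180
for n in ('wrist','side'):
    p=camera_params(n); i,d=camera(n); np.savez(n+'6.npz',i=i,d=d,**p)
    P=cloud(d,p).reshape(-1,3)*1000; rgb=i.reshape(-1,3).astype(int); h,w=hw(P)
    X=h*np.cos(s)+(P[:,2]-115)*np.sin(s); Z=-h*np.sin(s)+(P[:,2]-115)*np.cos(s)
    k=(abs(Z-26)<3)&(abs(w)<45)&(abs(X)<80); print(n,'relief face X',np.percentile(X[k],[.5,99.5]).round(1),'w',np.percentile(w[k],[1,99]).round(1),'Zmed',np.median(Z[k]).round(1), 'Z fit', np.polyfit(X[k],Z[k],1).round(3))
    k=(abs(Z-8)<3)&(abs(w)<30)&(abs(X)<95)&(rgb[:,0]-rgb[:,2]>45); print(n,'board X',np.percentile(X[k],[.5,99.5]).round(1),'w',np.percentile(w[k],[1,99]).round(1))
    k=(abs(Z-18)<2.5)&(abs(w)<24)&(X<-40)&(X>-70)&(rgb.max(1)<150); print(n,'ledge top X',np.percentile(X[k],[2,98]).round(1) if k.any() else None)
    if n=='wrist': save(i,'w6.png',1.5)
```

```text
t 24.48 tcp [561.9  18.  252.3] [179.93   0.48 173.8 ] F [ 0.6 -0.3 -0.8] open 85.5 gf 0.0
  shift mm [558.8 -78.9 247.5] twist rad -0.0001
wrist relief face X [-44.1  36.1] w [-32.6  28.7] Zmed 25.9 Z fit [-9.0000e-03  2.5872e+01]
wrist board X [-83.8  81.7] w [-22.1  20.5]
wrist ledge top X [-51.5 -49. ]
side relief face X [-44.6  37.1] w [-35.4  29.5] Zmed 25.9 Z fit [-5.0000e-03  2.5905e+01]
side board X [-84.9  82.2] w [-25.4  21. ]
side ledge top X [-51.7 -51.7]
```

View pics/w6.png

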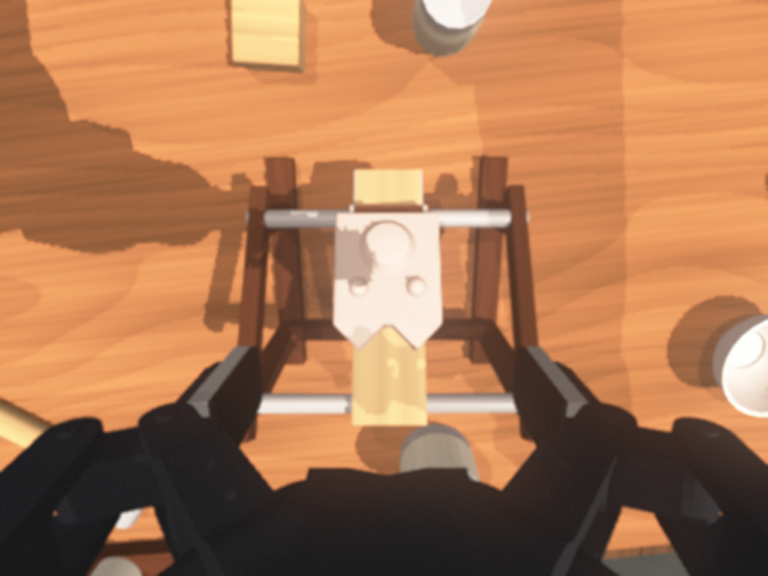

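Run:
```python
from h import *
s=np.pi/6
def prof(f):
    z=np.load(f); P=cloud(z['d'],z).reshape(-1,3)*1000; h,w=hw(P)
    X=h*np.cos(s)+(P[:,2]-115)*np.sin(s); Z=-h*np.sin(s)+(P[:,2]-115)*np.cos(s)
    k=(abs(w+1.5)<18)&(X>-70)&(X<-35)&(Z>3)
    print(f,'n',k.sum()); 
    for a in range(-62,-38,2):
        q=k&(X>=a)&(X<a+2); print(a,q.sum(),np.percentile(Z[q],[5,50,95]).round(1) if q.any() else '')
    k=(abs(Z-26)<2)&(abs(w)<30)&(X<0); print('face chin X',np.percentile(X[k],[0,1,3]).round(2))
prof('w3.npz'); prof('wrist6.npz')
for f in('sider.npz','side6.npz'):
    z=np.load(f); P=cloud(z['d'],z).reshape(-1,3)*1000; h,w=hw(P)
    X=h*np.cos(s)+(P[:,2]-115)*np.sin(s); Z=-h*np.sin(s)+(P[:,2]-115)*np.cos(s)
    k=(abs(Z-26)<2)&(abs(w)<30)&(X<0); print(f,np.percentile(X[k],[0,1,3]).round(2))
z=np.load('wrist6.npz'); save(z['i'],'w6c.png',8,(215,100,305,165))
```

```text
w3.npz n 2820
-62 178 [6.9 7.9 8.9]
-60 182 [7.  7.9 8.9]
-58 92 [6.9 8.  9. ]
-56 0 
-54 118 [16.8 17.9 18.8]
-52 212 [16.9 17.9 18.9]
-50 209 [16.9 17.8 18.9]
-48 25 [17.9 18.3 18.9]
-46 106 [23.8 25.  26. ]
-44 225 [25.3 26.2 27.2]
-42 245 [25.3 26.2 27.3]
-40 221 [25.3 26.4 27.5]
face chin X [-45.29 -44.91 -43.8 ]
wrist6.npz n 916
-62 70 [7.  8.1 9. ]
-60 67 [6.9 7.9 9. ]
-58 8 [8.4 8.7 9.3]
-56 0 
-54 36 [16.9 17.9 18.6]
-52 74 [17.  18.  19.1]
-50 77 [17. 18. 19.]
-48 3 [18.8 19.1 19.3]
-46 17 [24.5 25.2 25.6]
-44 76 [25.1 25.9 26.8]
-42 79 [25.  25.9 26.6]
-40 74 [25.  26.1 27.6]
face chin X [-204.19 -188.84  -44.23]
sider.npz [-282.58 -281.75 -279.08]
side6.npz [-282.04 -279.95 -279.34]
```

View pics/w6c.png

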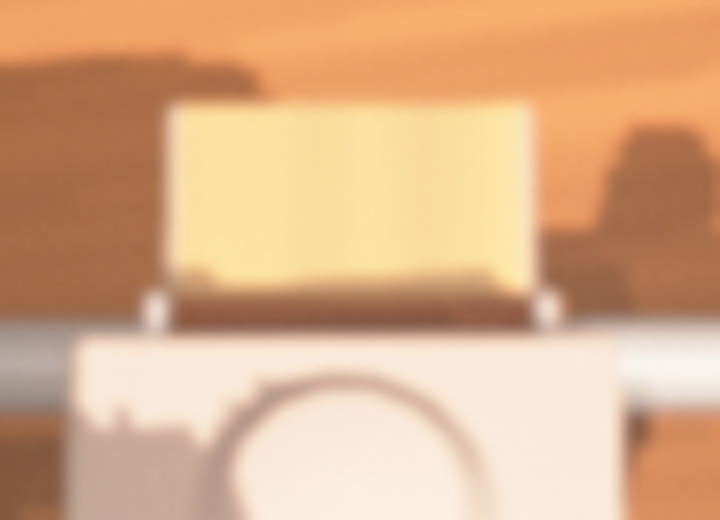

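The chin sits against the ledge both while held and after release. Everything is still and the gripper is clear, so I'm handing in.

```bash
python3 -c "
from h import *
print(bot.job_done())"
```

```text
the job is handed in; nothing more can be done
None
```

I handed the job in at about 24.5 s: the board lies flat and centred on both bars with its lip hard against the upper bar, and the middle relief sits face up, ears uphill, chin stopped against the ledge. I felt the chin contact as a force rise; the cameras alone can't rule out a gap of about 1 mm.

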